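# Stack the canisters in a chocked pyramid

## Robot

A 6-joint arm with a two-finger parallel gripper is mounted at the origin on the work surface. World frame = base frame: x ahead of the robot, y to its left, z up, the work surface at z = 0. Lengths are in mm, angles in rad, forces in N, time in s.
With the tool pointing down it reaches from about 350 to 975 mm from the base axis. Payload 7.1 kg.
Tool frame: the origin (TCP) lies at the centre of the arm's flange, where the gripper is bolted on; the fingertips stand 182 mm ahead of it and the grasp point (between the pads) lies 163 mm ahead of it; z points along the fingers, y is the line along which they close (so a half turn about z gives the same grasp; the last joint's range is limited). The gripper opens to 88 mm and grips with 3 to 60 N. Pads are 20 mm wide; open, the fingers measure 115 mm over their backs; the gripper's body (75 mm by 178 mm) begins 61 mm behind the grasp point.
Start: joints at [-1.224, 0.423, 1.63, -0, 1.089, -0.019], TCP at [223.577, -583.626, 404.675] pointing down, gripper open.
Joint ranges: [-3, 3], [-0.9, 2.11], [0.09, 2.58], [-1.31, 4.45], [0.11, 2.69], [-2.54, 2.54]. Speed limits (rad/s): [2.39, 2.39, 3.01, 3.14, 3.14, 3.14].

## Interface

Orientations are given as a rotation vector (axis times angle).
In Python, from workcell import readout, get_image, ctrl gives the robot as it stands.
- The arm moves only by the tool step_arm, never from a script. Its argument "targets" is a list that holds one entry, the list of rows, each a list of 7 numbers: the shift along the world's x, y, z as a fraction of full scale, then the turn, a rotation vector about the world's x, y, z as a fraction of full scale, then the opening, from 0 (shut) to 1 (fully open). In form: [[[dx, dy, dz, wx, wy, wz, claw], ...]]. A call has exactly 5 rows; each row shifts and turns the commanded pose from where the row before left it; what a row does not reach is not made up. Full scale, the value 1, is 0.05 m for a shift and 4 degrees for a turn. A row lasts 1/8 s, in which the tool goes at most 62.5 mm and 10.7 degrees, less where a joint would pass 70% of its speed; a pose out of reach is approached as far as the arm can. A call with a number of a shift or a turn outside -1 to 1 is refused whole. A call with a gripper value outside its range is refused whole. The fingers move at their own pace and stop on an object; the grip force is fixed at half the most. Time passes only in rows, so rows that do not move let the fingers close, or fill a call up. It gives the time, the measured TCP pose, the force, the opening and the grip force at its end, in the units of the state.
- readout.get_obs(): the state, without advancing time (a new reading comes with each control period).
- get_image(name): name is "side" or "top" or "wrist"; returns a dict with "pixels" (480x640x3 uint8, red, green, blue), "intrinsics" (3x3 intrinsics, pixels), "extrinsics" (4x4, takes a point from world to camera coordinates). Camera axes: x right, y down, z forward; pixel columns grow to the right and rows downward; lengths in mm; the calibration is good to about 2 mm. The wrist camera is an equidistant fisheye: a pixel r from the principal point sees the ray r / f radians off the axis. A picture is of the moment at which its call begins. There is no depth.
- ctrl.close_job(): hands the job in; it is judged then, once.
The state is a dict: "t": time; "qpos": joint angles; "qvel": joint speeds; "joint_torque": joint torques, N m; "ee_pos": TCP position; "orientation": TCP orientation; "ft_force": force on the tool from outside, world axes, zero at the start; "moment": the same for the moment, N m; "width": finger opening in mm; "grasp_force": force on a finger pad.
Only numpy, scipy, OpenCV 4.12 (cv2) and the standard library are available. Lean on these libraries where they do the work, as an engineer would, in place of code of your own. Each camera call takes 0.05 s, during which the arm holds its last target. There are 200 camera calls.

## Task

Put the canisters away in their pyramid: roll the three big canisters along the bench to the wooden stop (a push on the top does it; do not lift them), so that they lie side by side, the first touching the stop and each next one touching the last. Then set the red chock down on the bench, square and snug against the outer big canister, and only after that lay every small tin on its side in the valleys: one tin in each valley between two big canisters, midway between their black rings and parallel to them, and a third tin, if there is one, saddled on top between the first two. Do not push or knock the glass dome, the glass jar or the tool cup.

Things in the scene. Friction and masses are not known exactly. Their poses are not given: they have to be found in the camera images.
- stop: Fixed wooden stop block with a brass face, 160 wide (its x), 45 thick (its +y), 70 high. Origin: at bench level at the foot of the middle of its face; its y axis points into the block, so the canisters roll towards +y and lie at negative y in front of the face. White lines on the bench (150 wide, 270 long from the face) mark where the three big canisters lie side by side.
- drum1: Big canister nearest the stop, 130 long, lying on its side with its axis (its own x) about parallel to the stop's x. It rolls on two black rubber rings 90 in diameter and 14 wide at its ends; between them the aluminium body is 86 in diameter and 102 long. Origin at its centre, 45 above the bench. It weighs 0.4 to 0.8 kg, is too thick to grasp and rolls with little resistance, stopping by itself within a few centimetres; friction about 0.6 against bench and fingers.
- drum2: The second big canister, like drum1, next in the same lane.
- drum3: The third big canister, like drum1, farthest from the stop.
- chock_grip (a point): Centre of the handle of the red chock. The chock is a block 64 (its x) by 60 (its y) by 46 high with a wooden handle rib on top, 24 thick in x, 50 long in y, reaching from 46 to 82 above the bench. This point lies on the chock's middle axis 64 above its underside. About 0.8 kg; it slides on the bench with friction of about 0.6. Its y face goes against the canister.
- tin1_center (a point): Centre of a small tin lying on its side: 64 long along its own x, brass rims 60 in diameter and 12 wide at both ends, yellow body 56 in diameter. About 0.12 kg. It can be gripped across its flat ends. Lying on the bench its centre is 30 high; in a valley of two touching big canisters it rests on their aluminium bodies about 102 high; saddled on top about 142 high. It may be absent (None).
- tin2_center (a point): Another small tin, like tin1. It may be absent (None).
- tin3_center (a point): Another small tin, like tin1. It may be absent (None).
- dome: Bystander: a blue round movement tray with a glass dome, 90 in diameter, 120 high. Origin under its centre.
- jar: Bystander: a glass jar with a lid, 80 in diameter, 75 high. Origin under its centre.
- pots: Bystander: a blue cup with small tools, 66 in diameter, 140 high with the tools. Origin under its centre.

How it is judged (in metres and radians):
On the way, in this order (a step that is already met when the one before it is completed fails the run):
1. the three big canisters lie side by side against the stop (y of drum1 in the frame of stop above -0.051 m and x of drum1 in the frame of stop between -0.05 and 0.05 m and angle between the x axis of each of drum1, drum2, drum3 and the x axis of stop, either way round below 0.15 rad and height (world z) of each of drum1, drum2, drum3 below 0.055 m and y of drum2 in the frame of stop above -0.147 m and x of drum2 in the frame of stop between -0.05 and 0.05 m and y of drum3 in the frame of stop above -0.243 m and x of drum3 in the frame of stop between -0.05 and 0.05 m), for 0.3 s.
2. the chock stands on the bench, square and snug against the outer big canister (y of drum1 in the frame of stop above -0.052 m and x of drum1 in the frame of stop between -0.05 and 0.05 m and angle between the x axis of each of drum1, drum2, drum3 and the x axis of stop, either way round below 0.15 rad and height (world z) of each of drum1, drum2, drum3 below 0.055 m and y of drum2 in the frame of stop above -0.149 m and x of drum2 in the frame of stop between -0.05 and 0.05 m and y of drum3 in the frame of stop above -0.246 m and x of drum3 in the frame of stop between -0.05 and 0.05 m and y of chock_grip in the frame of stop between -0.322 and -0.28 m and x of chock_grip in the frame of stop between -0.045 and 0.045 m and height (world z) of chock_grip below 0.075 m and angle between chock_grip's own z axis and vertical below 0.12 rad and angle between the y axis of chock_grip and the y axis of stop, either way round below 0.2 rad), for 0.3 s.
3. every tin is saddled in its place (((height (world z) of tin1_center between 0.085 and 0.112 m and distance between tin1_center and drum1 below 0.081 m and distance between tin1_center and drum2 below 0.081 m and x of tin1_center in the frame of drum2 between -0.022 and 0.022 m and angle between the x axis of tin1_center and the x axis of drum2, either way round below 0.25 rad) or (height (world z) of tin1_center between 0.085 and 0.112 m and distance between tin1_center and drum2 below 0.081 m and distance between tin1_center and drum3 below 0.081 m and x of tin1_center in the frame of drum2 between -0.022 and 0.022 m and angle between the x axis of tin1_center and the x axis of drum2, either way round below 0.25 rad) or (height (world z) of tin1_center between 0.122 and 0.155 m and horizontal distance between tin1_center and drum2 below 0.026 m and x of tin1_center in the frame of drum2 between -0.022 and 0.022 m and angle between the x axis of tin1_center and the x axis of drum2, either way round below 0.25 rad)) and ((height (world z) of tin2_center between 0.085 and 0.112 m and distance between tin2_center and drum1 below 0.081 m and distance between tin2_center and drum2 below 0.081 m and x of tin2_center in the frame of drum2 between -0.022 and 0.022 m and angle between the x axis of tin2_center and the x axis of drum2, either way round below 0.25 rad) or (height (world z) of tin2_center between 0.085 and 0.112 m and distance between tin2_center and drum2 below 0.081 m and distance between tin2_center and drum3 below 0.081 m and x of tin2_center in the frame of drum2 between -0.022 and 0.022 m and angle between the x axis of tin2_center and the x axis of drum2, either way round below 0.25 rad) or (height (world z) of tin2_center between 0.122 and 0.155 m and horizontal distance between tin2_center and drum2 below 0.026 m and x of tin2_center in the frame of drum2 between -0.022 and 0.022 m and angle between the x axis of tin2_center and the x axis of drum2, either way round below 0.25 rad)) and ((height (world z) of tin3_center between 0.085 and 0.112 m and distance between tin3_center and drum1 below 0.081 m and distance between tin3_center and drum2 below 0.081 m and x of tin3_center in the frame of drum2 between -0.022 and 0.022 m and angle between the x axis of tin3_center and the x axis of drum2, either way round below 0.25 rad) or (height (world z) of tin3_center between 0.085 and 0.112 m and distance between tin3_center and drum2 below 0.081 m and distance between tin3_center and drum3 below 0.081 m and x of tin3_center in the frame of drum2 between -0.022 and 0.022 m and angle between the x axis of tin3_center and the x axis of drum2, either way round below 0.25 rad) or (height (world z) of tin3_center between 0.122 and 0.155 m and horizontal distance between tin3_center and drum2 below 0.026 m and x of tin3_center in the frame of drum2 between -0.022 and 0.022 m and angle between the x axis of tin3_center and the x axis of drum2, either way round below 0.25 rad))), for 0.2 s.
At the end, for the whole second after the job is handed in: Big canisters on the bench side by side at the stop (gaps under about 7 mm, parallel within 0.15 rad), chock upright within 25 mm of the third, every tin saddled in its own valley or on top between two tins, within 22 mm of the canisters' middle and parallel within 0.25 rad, all at rest (all of step 3 and y of drum1 in the frame of stop above -0.052 m and x of drum1 in the frame of stop between -0.05 and 0.05 m and angle between the x axis of each of drum1, drum2, drum3 and the x axis of stop, either way round below 0.15 rad and height (world z) of each of drum1, drum2, drum3 below 0.055 m and y of drum2 in the frame of stop above -0.149 m and x of drum2 in the frame of stop between -0.05 and 0.05 m and y of drum3 in the frame of stop above -0.246 m and x of drum3 in the frame of stop between -0.05 and 0.05 m and y of chock_grip in the frame of stop between -0.326 and -0.28 m and x of chock_grip in the frame of stop between -0.045 and 0.045 m and height (world z) of chock_grip below 0.075 m and angle between chock_grip's own z axis and vertical below 0.12 rad and linear speed of each of drum1, drum2, drum3, tin1, tin2, tin3 below 0.02 m/s); the robot touches nothing.
It fails at once if a big canister is lifted off the bench (height (world z) of any of drum1, drum2, drum3 above 0.065 m).
It fails at once if the glass dome, the glass jar or the tool cup is pushed away or knocked over (distance of any of dome, jar, pots from where it was at the start of the episode above 0.04 m or angle between any of dome, jar, pots's own z axis and vertical above 0.5 rad).
Of tin1, tin2, tin3 only 2 to 3 are there at a start; the rules pass over those that are not, and their reading is None.
At some moment in a run one of tin1, tin2, tin3, chock may be knocked a few centimetres aside while the robot is not near it.
It also fails if it takes over 210 s, if anything falls off the work surface, if the arm or the gripper's body presses on something with over 40 N, if the wrist force passes 120 N, or if a joint passes its speed limit or range.

## Working session

There is one attempt and no reset: what is moved stays moved. The work goes in short steps, Python scripts to look and compute and a tool call to move; the robot and the scene stay as the last step left them, time stands still between calls to the robot, and variables do not carry over. Pictures are saved under pics/ and viewed, at most 14 in all, crops included, and the job is handed in when it is done.

Besides the shell and the picture viewer there is one more tool, called after "Emit:" in YAML: its name, and indented under it one key for each argument. step_arm: Moves the arm, as the interface text tells. Shift numbers are shares of 0.05 m and turn numbers shares of 4 degrees, none past 1 either way. Its arguments: {"type":"object","properties":{"targets":{"type":"array"}},"required":["targets"]}

```bash
mkdir -p pics
cat > h.py <<'E'
import numpy as np, cv2
from workcell import readout, get_image, ctrl
def snap(n,f):
    d=get_image(n); cv2.imwrite(f'pics/{f}.png',cv2.cvtColor(d['pixels'],cv2.COLOR_RGB2BGR)); np.savez(f'pics/{f}.npz',**d); return d
def load(f): return dict(np.load(f'pics/{f}.npz'))
def cast(d,uv,z):
    K,E=np.array(d['intrinsics']),np.array(d['extrinsics']); R,t=E[:3,:3],E[:3,3]
    uv=np.atleast_2d(np.array(uv,float)); r=np.c_[uv,np.ones(len(uv))]@np.linalg.inv(K).T@R
    c=-R.T@t; return c+r*((z-c[2])/r[:,2])[:,None]
def proj(d,P):
    K,E=np.array(d['intrinsics']),np.array(d['extrinsics']); q=np.atleast_2d(P)@E[:3,:3].T+E[:3,3]; q=q@K.T; return q[:,:2]/q[:,2:]
E
python3 - <<'E'
from h import *
print(readout.get_obs())
for n in('top','side'):
    d=snap(n,n+'0'); E=d['extrinsics']; print(n,np.round(d['intrinsics'],1).tolist(),np.round(E,3).tolist(),-E[:3,:3].T@E[:3,3])
E
```

```text
{'t': 0.0, 'qpos': array([-1.22398159e+00,  4.23815147e-01,  1.63069913e+00, -3.54485396e-05,
        1.08860808e+00, -1.89918251e-02]), 'qvel': array([ 0.00153799, -0.00116361,  0.00072797, -0.00075782,  0.00070356,
       -0.00044132]), 'joint_torque': array([-8.19563229e-04, -5.44625759e+01, -2.73667306e+01,  6.42346242e-02,
        2.26948113e-02, -1.37462407e-04]), 'ee_pos': array([ 223.4916009 , -583.36765311,  403.91394546]), 'orientation': array([-3.08770645e+00, -5.71161021e-01,  4.40537466e-04]), 'ft_force': array([-0.20480445,  0.44273354, -0.39325446]), 'moment': array([-0.02055141,  0.02722804, -0.00313305]), 'grasp_force': 0.0, 'width': 87.97174380842318}
top [[450.1, 0.0, 326.6], [0.0, 450.1, 236.6], [0.0, 0.0, 1.0]] [[-0.021, -1.0, -0.013, 14.14], [-0.996, 0.022, -0.086, 528.604], [0.087, 0.011, -0.996, 1169.542], [0.0, 0.0, 0.0, 1.0]] [ 425.45952734  -10.18516521 1210.92192824]
side [[536.5, 0.0, 322.1], [0.0, 536.5, 235.8], [0.0, 0.0, 1.0]] [[-0.873, -0.487, 0.01, 445.448], [-0.374, 0.657, -0.655, 219.879], [0.312, -0.576, -0.756, 1346.778], [0.0, 0.0, 0.0, 1.0]] [  50.96302297  848.10681513 1157.02174751]
```

View pics/top0.png

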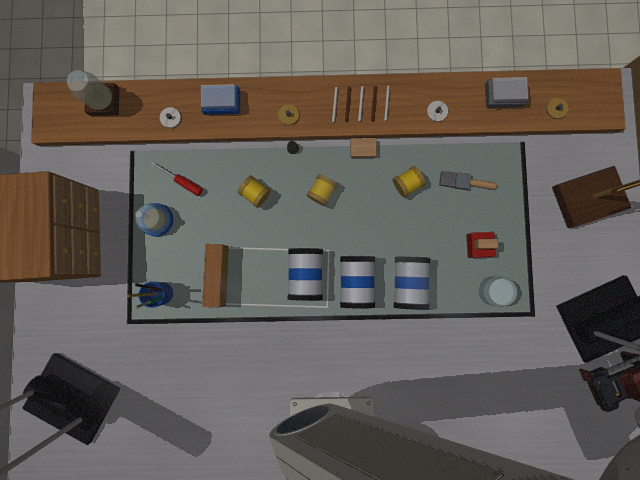

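View pics/side0.png

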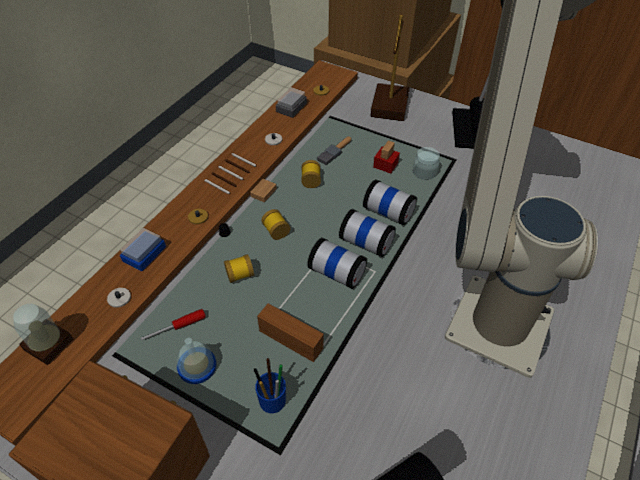

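Top view: stop at (215,275) with its face to the right (−y). Drums at (305,274), (357,282) and (412,283). Tins at (254,191), (322,189) and (409,181), chock at (482,245). Dome at (155,220), cup at (155,294), jar at (500,292).

Run:
```python
from h import *
d=load('top0'); im=cv2.cvtColor(d['pixels'],cv2.COLOR_RGB2BGR)
a=cv2.resize(im[225:320,190:440],None,fx=3.2,fy=3.2,interpolation=cv2.INTER_CUBIC)
b=[cv2.resize(im[v-25:v+25,u-25:u+25],(200,200),interpolation=cv2.INTER_CUBIC) for u,v in((254,191),(322,189),(409,181),(482,245))]
cv2.imwrite('pics/c0.png',np.vstack([a,np.hstack(b)]))
hsv=cv2.cvtColor(im,cv2.COLOR_BGR2HSV)
def comps(m,r,lo=20):
    u0,v0,u1,v1=r; k=np.zeros_like(m); k[v0:v1,u0:u1]=m[v0:v1,u0:u1]
    cs,_=cv2.findContours(k,0,1); return [c for c in cs if cv2.contourArea(c)>lo]
blue=cv2.inRange(hsv,(100,120,50),(125,255,255))
for c in comps(blue,(270,240,440,310)):
    r=cv2.minAreaRect(c); print('drum stripe',r,cast(d,r[0],45),cast(d,r[0],86))
yel=cv2.inRange(hsv,(18,110,60),(35,255,255))
for c in comps(yel,(230,150,440,215)):
    r=cv2.minAreaRect(c); print('tin',r,cast(d,r[0],30))
red=cv2.inRange(hsv,(0,150,60),(6,255,255))|cv2.inRange(hsv,(174,150,60),(180,255,255))
for c in comps(red,(440,220,520,270)):
    r=cv2.minAreaRect(c); print('chock',r,cast(d,cv2.boxPoints(r),46))
```

```text
drum stripe ((411.0, 282.5), (11.0, 32.0), 90.0) [[ 403.60917488 -212.0289884    45.        ]] [[ 404.37754918 -204.93108883   86.        ]]
drum stripe ((357.0, 281.5), (11.0, 32.0), 90.0) [[409.11132735 -73.38466287  45.        ]] [[409.68621678 -71.16223327  86.        ]]
drum stripe ((305.0, 273.5), (11.0, 32.0), 90.0) [[432.5189888   60.25682469  45.        ]] [[432.27074069  57.77971064  86.        ]]
tin ((253.52207946777344, 191.017333984375), (28.588285446166992, 21.399089813232422), 38.1572265625) [[654.39375072 194.51128658  30.        ]]
tin ((321.6234436035156, 189.65042114257812), (21.225719451904297, 26.281633377075195), 30.068584442138672) [[653.76201182  13.13142607  30.        ]]
tin ((408.9505920410156, 180.91909790039062), (21.616474151611328, 28.821964263916016), 58.570438385009766) [[ 671.7241257  -219.27144888   30.        ]]
chock ((480.7611083984375, 244.41595458984375), (24.612030029296875, 27.0067138671875), 86.18592071533203) [[ 527.96254474 -359.92169332   46.        ]
 [ 531.06092735 -429.61316388   46.        ]
 [ 467.45740514 -430.4261252    46.        ]
 [ 464.34783015 -361.06527171   46.        ]]
```

View pics/c0.png

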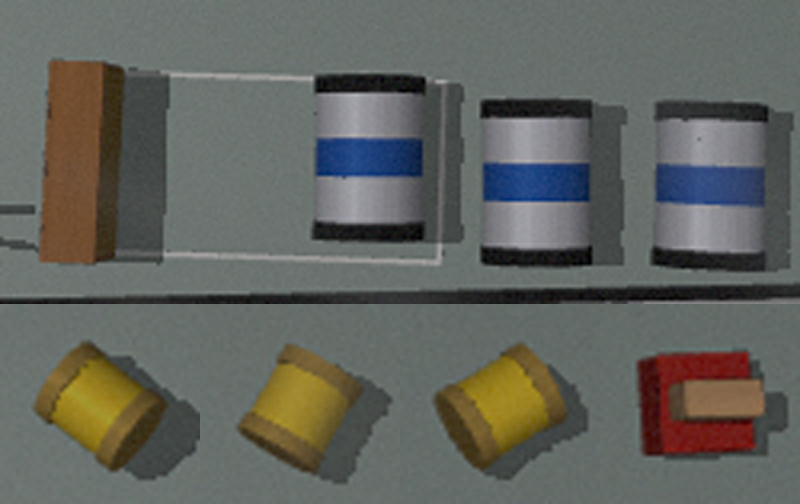

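Crop: stop face top edge at (105,62)–(98,262) and foot at about (122,70)–(116,258). The white lane's end line is at x≈441. All three tins and the chock, with its rib horizontal in the image (along y), are clear.

Run:
```python
from h import *
np.set_printoptions(precision=1,suppress=True)
d=load('top0'); s=load('side0')
c=lambda p,z: cast(d,np.array(p)/3.2+[190,225],z)[:,:2].tolist()
r=lambda n,x: print(n,np.round(x,1).tolist())
r('face top',c([(105,62),(98,262)],70)); r('face foot',c([(122,70),(116,258)],0))
r('lines top',c([(170,75),(440,82)],0)); r('lines bot',c([(170,255),(440,262)],0)); 
for n,q in(('d1',[(316,76),(424,78),(313,240),(424,239)]),('d2',[(482,101),(591,101),(482,263),(591,263)]),('d3',[(656,103),(768,103),(652,266),(766,268)])):
    P=np.array(c(q,45)); r(n,[(P[0]+P[1])/2,(P[2]+P[3])/2])
r('jar',cast(d,(501,292),60)); r('dome',cast(d,(155,220),60)); r('pots',cast(d,(155,294),40))
# tin bodies in both views: saturated yellow
for n,D,rg in(('top',d,(230,150,440,215)),('side',s,(200,140,340,290))):
    hsv=cv2.cvtColor(D['pixels'],cv2.COLOR_RGB2HSV)
    for lo in(170,):
        m=cv2.inRange(hsv,(22,lo,60),(32,255,255)); k=np.zeros_like(m);k[rg[1]:rg[3],rg[0]:rg[2]]=m[rg[1]:rg[3],rg[0]:rg[2]]
        for q in cv2.findContours(k,0,1)[0]:
            if cv2.contourArea(q)<40: continue
            R=cv2.minAreaRect(q); B=cast(D,cv2.boxPoints(R),30)[:,:2]; e=np.diff(np.vstack([B,B[:1]]),axis=0)[:2]
            print(n,np.round(R,1).tolist() if 0 else R[0],'ctr',B.mean(0),'sides',np.linalg.norm(e,axis=1),'ang',np.degrees(np.arctan2(e[:,1],e[:,0])))
```

```text
face top [[510.8, 267.0], [353.2, 272.7]]
face foot [[509.0, 269.6], [351.8, 275.0]]
lines top [[503.8, 229.0], [492.9, 1.3]]
lines bot [[353.3, 229.8], [342.9, 4.5]]
d1 [[495.7, 57.6], [365.0, 61.0]]
d2 [[473.3, -76.8], [343.6, -73.3]]
d3 [[468.6, -218.3], [337.6, -211.0]]
jar [[375.2, -435.4, 60.0]]
dome [[578.7, 445.3, 60.0]]
pots [[387.9, 450.9, 40.0]]
top (321.2431640625, 187.97708129882812) ctr [658.3  14.1] sides [40.4 47.8] ang [ -29.1 -120. ]
top (251.91636657714844, 189.85874938964844) ctr [657.7 198.8] sides [54.  42.4] ang [ -38.  -128.9]
top (410.3088073730469, 180.0147247314453) ctr [ 674.1 -222.9] sides [43.7 54. ] ang [ -60.1 -151.5]
side (238.99082946777344, 267.8027648925781) ctr [652.9 194.9] sides [44.5 68.3] ang [-128.6  137.4]
side (272.4031982421875, 220.00436401367188) ctr [668.6   6.9] sides [62.2 50.3] ang [-103.5  149.6]
side (310.3620910644531, 168.65516662597656) ctr [ 683.2 -234.8] sides [55.  54.1] ang [-145.1  121.6]
```

Emit:
step_arm:
  targets:
    - [[0.183,0.294,0,0,0,0.8325,1],[0.183,0.294,0,0,0,0.8325,1],[0.183,0.294,0,0,0,0.8325,1],[0.183,0.294,0,0,0,0.8325,1],[0.183,0.294,0,0,0,0.8325,1]]

```text
t: 0.72
ee_pos: [270.1, -508.9, 404.8]
orientation: [2.972, 1.019, 0.0]
ft_force: [0.3, 1.2, 0.0]
width: 87.7
grasp_force: 0.0
```

Emit:
step_arm:
  targets:
    - [[0.183,0.294,0,0,0,0.8325,1],[0.183,0.294,0,0,0,0.8325,1],[0.183,0.294,0,0,0,0.8325,1],[0.183,0.294,0,0,0,0.8325,1],[0.183,0.294,0,0,0,0.8325,1]]

```text
t: 1.35
ee_pos: [315.7, -435.7, 404.7]
orientation: [2.793, 1.438, -0.0]
ft_force: [0.5, -0.8, 0.4]
width: 87.8
grasp_force: 0.0
```

Emit:
step_arm:
  targets:
    - [[0.183,0.294,0,0,0,0.8325,1],[0.183,0.294,0,0,0,0.8325,1],[0.183,0.294,0,0,0,0.8325,1],[0.183,0.294,0,0,0,0.8325,1],[0.183,0.294,0,0,0,0.8325,1]]

```text
t: 1.98
ee_pos: [361.4, -362.2, 404.7]
orientation: [2.556, 1.827, 0.0]
ft_force: [0.4, -0.2, -0.4]
width: 88.3
grasp_force: 0.0
```

Emit:
step_arm:
  targets:
    - [[0.183,0.294,0,0,0,0.8325,1],[0.183,0.294,0,0,0,0.8325,1],[0.183,0.294,0,0,0,0.8325,1],[0.183,0.294,0,0,0,0.8325,1],[0.183,0.294,0,0,0,0.8325,1]]

```text
t: 2.6
ee_pos: [407.2, -288.6, 404.7]
orientation: [-2.264, -2.178, -0.0]
ft_force: [0.2, 0.1, 0.1]
width: 88.1
grasp_force: 0.0
```

Emit:
step_arm:
  targets:
    - [[0,0,-0.76,0,0,0,1],[0,0,-0.76,0,0,0,1],[0,0,-0.76,0,0,0,1],[0,0,-0.76,0,0,0,1],[0,0,-0.76,0,0,0,1]]

```text
t: 3.22
ee_pos: [407.1, -289.2, 213.6]
orientation: [2.266, 2.175, 0.0]
ft_force: [0.7, -0.7, 0.5]
width: 88.0
grasp_force: 0.0
```

Run:
```python
from h import *
print(readout.get_obs()['ee_pos'],readout.get_obs()['ft_force']); snap('side','side1')
```

```text
[ 407.05112739 -289.2249859   213.58843972] [ 0.66668776 -0.72395886  0.46272883]
```

View pics/side1.png

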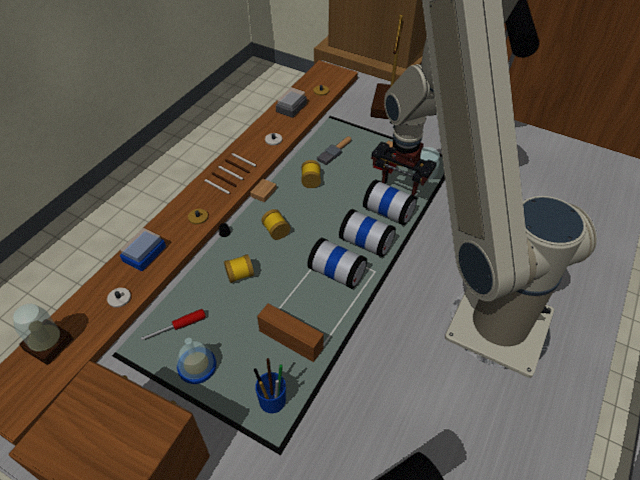

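Emit:
step_arm:
  targets:
    - [[0.008,0.2,0,0,0,0,1],[0.008,0.2,0,0,0,0,1],[0.008,0.2,0,0,0,0,1],[0.008,0.2,0,0,0,0,1],[0.008,0.2,0,0,0,0,1]]

```text
t: 3.9
ee_pos: [408.6, -238.8, 215.1]
orientation: [2.268, 2.174, 0.0]
ft_force: [0.3, 0.4, 0.5]
width: 87.6
grasp_force: 0.2
```

Emit:
step_arm:
  targets:
    - [[0.008,0.2,0,0,0,0,1],[0.008,0.2,0,0,0,0,1],[0.008,0.2,0,0,0,0,1],[0.008,0.2,0,0,0,0,1],[0.008,0.2,0,0,0,0,1]]

```text
t: 4.53
ee_pos: [410.3, -188.8, 214.5]
orientation: [-2.268, -2.173, 0.0]
ft_force: [0.8, -0.5, 0.2]
width: 87.6
grasp_force: 0.3
```

Emit:
step_arm:
  targets:
    - [[0.008,0.2,0,0,0,0,1],[0.008,0.2,0,0,0,0,1],[0.008,0.2,0,0,0,0,1],[0.008,0.2,0,0,0,0,1],[0.008,0.2,0,0,0,0,1]]

```text
t: 5.15
ee_pos: [413.3, -139.6, 215.1]
orientation: [2.266, 2.173, 0.001]
ft_force: [-0.4, -6.2, 4.0]
width: 87.8
grasp_force: 2.6
```

Run:
```python
from h import *
snap('side','side2')
```

```text
(no output)
```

View pics/side2.png

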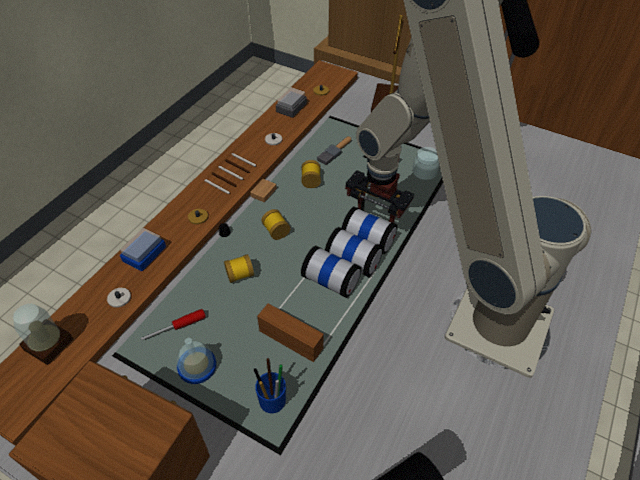

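All three are in a row with the fingers behind drum3. I'll keep pushing.

Emit:
step_arm:
  targets:
    - [[0.008,0.2,0,0,0,0,1],[0.008,0.2,0,0,0,0,1],[0.008,0.2,0,0,0,0,1],[0.008,0.2,0,0,0,0,1],[0.008,0.2,0,0,0,0,1]]

```text
t: 5.82
ee_pos: [414.8, -89.1, 214.8]
orientation: [2.267, 2.174, 0.0]
ft_force: [0.0, -5.4, 4.0]
width: 87.7
grasp_force: 3.0
```

Emit:
step_arm:
  targets:
    - [[0.008,0.2,0,0,0,0,1],[0.008,0.2,0,0,0,0,1],[0.008,0.2,0,0,0,0,1],[0.008,0.2,0,0,0,0,1],[0.006,0.15,0,0,0,0,1]]

```text
t: 6.45
ee_pos: [416.2, -41.3, 214.6]
orientation: [-2.268, -2.173, 0.0]
ft_force: [-0.2, -0.1, 0.3]
width: 87.4
grasp_force: 0.0
```

Emit:
step_arm:
  targets:
    - [[0.004,0.1,0,0,0,0,1],[0.004,0.1,0,0,0,0,1],[0.004,0.1,0,0,0,0,1],[0.002,0.06,0,0,0,0,1],[0,0,0,0,0,0,1]]

```text
t: 7.08
ee_pos: [417.2, -24.0, 214.7]
orientation: [2.268, 2.174, 0.0]
ft_force: [-0.4, -0.4, 0.2]
width: 87.8
grasp_force: 0.0
```

```bash
cat >> h.py <<'E'
A=np.radians(-2.4); O=np.array([431,271.])
def tostop(p): r=np.asarray(p)[...,:2]-O; return np.stack([r@[np.cos(A),np.sin(A)],r@[-np.sin(A),np.cos(A)]],-1)
def stripes(d):
    hsv=cv2.cvtColor(d['pixels'],cv2.COLOR_RGB2HSV); m=cv2.inRange(hsv,(100,120,50),(125,255,255)); k=np.zeros_like(m); k[235:310,225:440]=m[235:310,225:440]
    for c in cv2.findContours(k,0,1)[0]:
        if cv2.contourArea(c)>60:
            r=cv2.minAreaRect(c); y=cast(d,r[0],45)[0]; x=cast(d,r[0],86)[0]; print('drum px',np.round(r[0],1),'world',np.round([x[0],y[1]],1),'stop',np.round(tostop([x[0],y[1]]),1))
E
python3 - <<'E'
from h import *
stripes(snap('top','top2'))
E
```

```text
drum px [301.  281.5] world [412.6  70.9] stop [ -10.  -200.7]
drum px [259.4 277.4] world [425.1 178.3] stop [ -2.  -92.9]
```

View pics/top2.png

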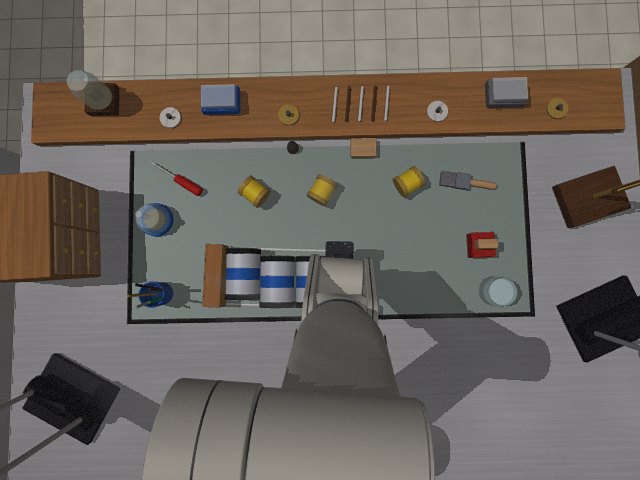

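Drum1 (243,273) seems to be at the stop, with drum2 (277,281) behind it. I'll close up gently.

Emit:
step_arm:
  targets:
    - [[0.003,0.07,0,0,0,0,1],[0.003,0.07,0,0,0,0,1],[0.002,0.05,0,0,0,0,1],[0.002,0.05,0,0,0,0,1],[0,0,0,0,0,0,1]]

```text
t: 7.75
ee_pos: [417.7, -11.9, 214.7]
orientation: [-2.268, -2.174, 0.0]
ft_force: [-0.3, 0.1, -0.2]
width: 87.6
grasp_force: 0.0
```

Run:
```python
from h import *
d=snap('top','top3'); o=readout.get_obs(); print(o['ft_force'],o['ee_pos'])
im=cv2.cvtColor(d['pixels'],cv2.COLOR_RGB2BGR)[238:312,195:330]; cv2.imwrite('pics/c3.png',cv2.resize(im,None,fx=5,fy=5,interpolation=cv2.INTER_CUBIC))
```

```text
[-0.06894151 -0.49921912  0.38830684] [417.68257292 -12.03473618 214.66892725]
```

View pics/c3.png

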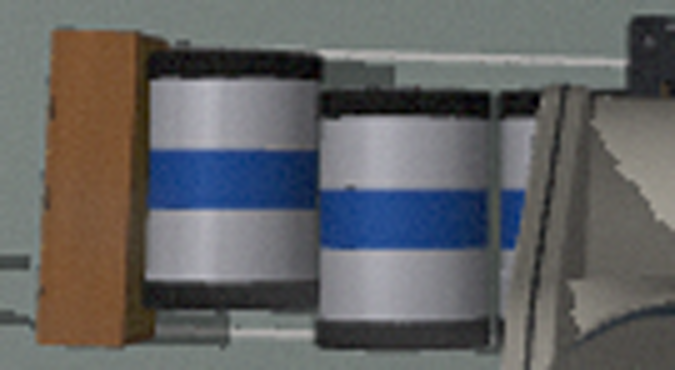

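Drum1 is at the stop and drum2 is touching it. Drum3 is a few mm short, so I'll push a little more.

Emit:
step_arm:
  targets:
    - [[0.001,0.03,0,0,0,0,1],[0.001,0.03,0,0,0,0,1],[0.001,0.03,0,0,0,0,1],[0.001,0.03,0,0,0,0,1],[0,0,0,0,0,0,1]]

```text
t: 8.43
ee_pos: [417.9, -6.6, 214.8]
orientation: [2.267, 2.174, -0.001]
ft_force: [-1.0, -9.7, 2.8]
width: 87.7
grasp_force: 4.5
```

Emit:
step_arm:
  targets:
    - [[0.001,0.02,0,0,0,0,1],[0.001,0.02,0,0,0,0,1],[0.001,0.02,0,0,0,0,1],[0,0,0,0,0,0,1],[0,0,0,0,0,0,1]]

```text
t: 9.05
ee_pos: [417.9, -5.3, 214.8]
orientation: [2.266, 2.174, -0.004]
ft_force: [-2.6, -32.4, 4.3]
width: 87.9
grasp_force: 16.3
```

Firm contact. Backing off, then up.

Emit:
step_arm:
  targets:
    - [[0,-0.05,0,0,0,0,1],[0,-0.05,0,0,0,0,1],[-0.01,-0.2,0,0,0,0,1],[-0.02,-0.4,0,0,0,0,1],[-0.02,-0.6,0,0,0,0,1]]

```text
t: 9.68
ee_pos: [415.6, -68.6, 214.7]
orientation: [2.266, 2.176, 0.0]
ft_force: [0.6, -0.4, 0.2]
width: 87.8
grasp_force: 0.0
```

Emit:
step_arm:
  targets:
    - [[0,0,0.6,0,0,0,1],[0,-0.4,0.8,0,0,0,1],[0.1,-0.8,0.8,0,0,0,1],[0.3,-1,0.8,0,0,0,1],[0.3,-1,0,0,0,0,1]]

```text
t: 10.3
ee_pos: [450.7, -227.6, 366.1]
orientation: [2.263, 2.17, 0.004]
ft_force: [0.9, 0.5, -0.8]
width: 87.8
grasp_force: 0.0
```

Emit:
step_arm:
  targets:
    - [[0.3,-0.8,0,0,0,0,1],[0.3,-0.8,0,0,0,0,1],[0,0,0,0,0,0,1],[0,0,0,0,0,0,1],[0,0,0,0,0,0,1]]

```text
t: 10.92
ee_pos: [479.3, -304.6, 362.5]
orientation: [-2.266, -2.174, 0.0]
ft_force: [-1.0, -0.5, -0.0]
width: 88.0
grasp_force: 0.0
```

Run:
```python
from h import *
d=snap('top','top4'); stripes(d); D=d
w=snap('wrist','w4')
t=load('top0')
print('handle',cast(t,(488.3,243.7),82))
im=cv2.cvtColor(d['pixels'],cv2.COLOR_RGB2BGR)
cv2.imwrite('pics/c4.png',np.hstack([cv2.resize(im[150:310,195:520],(650,320)),cv2.resize(cv2.cvtColor(w['pixels'],cv2.COLOR_RGB2BGR),(427,320))])[:, :][:, :].astype(np.uint8)) if 0 else cv2.imwrite('pics/c4.png',np.vstack([cv2.resize(im[225:310,195:520],(800,209),interpolation=cv2.INTER_CUBIC),cv2.resize(cv2.cvtColor(w['pixels'],cv2.COLOR_RGB2BGR),(520,390))[:, :].repeat(1,0) if 0 else cv2.copyMakeBorder(cv2.resize(cv2.cvtColor(w['pixels'],cv2.COLOR_RGB2BGR),(520,390)),0,0,0,280,0)]))
```

```text
drum px [310.  281.5] world [412.2  47.7] stop [  -9.5 -223.9]
drum px [257.9 277.3] world [425.4 182.1] stop [ -1.8 -89. ]
handle [[ 496.77785662 -402.24038668   82.        ]]
```

View pics/c4.png

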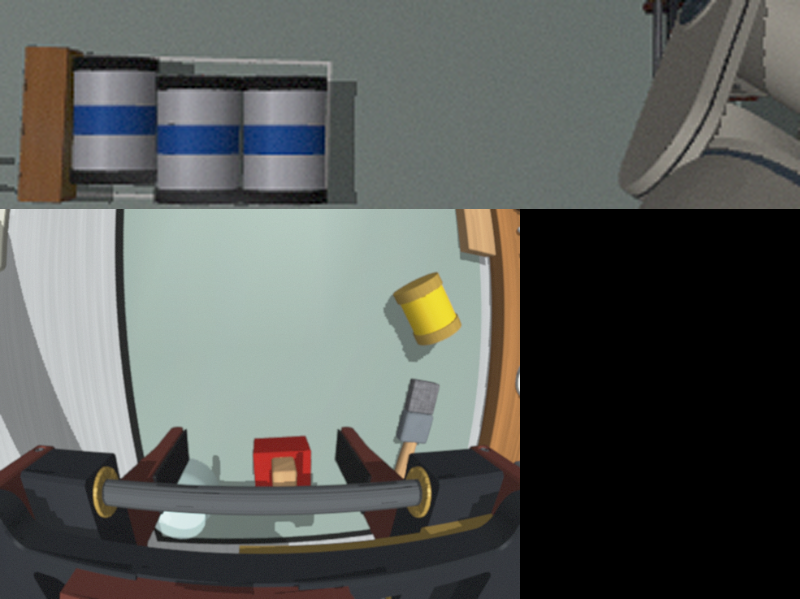

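Drums are snug inside the lane (drum3 at y≈−224 in the stop frame). In the wrist view the chock is ahead of the fingers and about 18 mm to +x. Next I'll grasp the chock.

Emit:
step_arm:
  targets:
    - [[0.07,-0.39,0,0,0,0,1],[0.07,-0.39,0,0,0,0,1],[0.07,-0.39,0,0,0,0,1],[0.07,-0.39,0,0,0,0,1],[0.07,-0.39,0,0,0,0,1]]

```text
t: 11.65
ee_pos: [497.4, -404.8, 362.5]
orientation: [-2.269, -2.173, 0.0]
ft_force: [-1.0, 1.1, 0.0]
width: 88.0
grasp_force: 0.0
```

Emit:
step_arm:
  targets:
    - [[0,0,-0.6,0,0,0,1],[0,0,-0.6,0,0,0,1],[0,0,-0.6,0,0,0,1],[0,0,-0.5,0,0,0,1],[0,0,-0.25,0,0,0,1]]

```text
t: 12.28
ee_pos: [497.0, -403.6, 233.6]
orientation: [-2.267, -2.172, 0.0]
ft_force: [-0.4, 0.5, 0.1]
width: 88.2
grasp_force: 0.0
```

Emit:
step_arm:
  targets:
    - [[0,0,0,0,0,0,0],[0,0,0,0,0,0,0],[0,0,0,0,0,0,0],[0,0,0,0,0,0,0],[0,0,0,0,0,0,0]]

```text
t: 12.9
ee_pos: [497.4, -403.2, 235.6]
orientation: [2.268, 2.173, 0.0]
ft_force: [-0.9, -0.2, -0.3]
width: 41.3
grasp_force: 0.0
```

Emit:
step_arm:
  targets:
    - [[0,0,0,0,0,0,0],[0,0,0,0,0,0,0],[0,0,0,0,0,0,0],[0,0,0,0,0,0,0],[0,0,0,0,0,0,0]]

```text
t: 13.52
ee_pos: [497.7, -403.3, 235.4]
orientation: [2.267, 2.173, 0.001]
ft_force: [5.7, -1.1, -0.8]
width: 23.7
grasp_force: 30.0
```

Emit:
step_arm:
  targets:
    - [[0,0,0.3,0,0,0,0],[0,0,0.5,0,0,0,0],[-0.17,0.5,0,0,0,0,0],[-0.17,0.7,0,0,0,0,0],[-0.17,0.8,0,0,0,0,0]]

```text
t: 14.15
ee_pos: [470.2, -302.0, 274.7]
orientation: [-2.267, -2.171, 0.002]
ft_force: [0.5, -0.0, -8.5]
width: 23.9
grasp_force: 30.0
```

Emit:
step_arm:
  targets:
    - [[-0.17,0.8,0,0,0,0,0],[-0.17,0.8,0,0,0,0,0],[-0.17,0.8,0,0,0,0,0],[-0.17,0.8,0,0,0,0,0],[-0.17,0.8,0,0,0,0,0]]

```text
t: 14.78
ee_pos: [427.8, -101.9, 275.1]
orientation: [-2.267, -2.172, 0.003]
ft_force: [0.6, 0.4, -7.4]
width: 23.9
grasp_force: 30.0
```

Emit:
step_arm:
  targets:
    - [[-0.17,0.6,0,0,0,0,0],[-0.16,0.5,0,0,0,0,0],[0,0.1,0,0,0,0,0],[0,0,0,0,0,0,0],[0,0,0,0,0,0,0]]

```text
t: 15.4
ee_pos: [413.1, -43.8, 275.3]
orientation: [2.269, 2.173, -0.0]
ft_force: [0.5, 0.4, -8.4]
width: 24.0
grasp_force: 30.0
```

Run:
```python
from h import *
d=snap('side','s5'); o=readout.get_obs(); print(o['ee_pos'],tostop(o['ee_pos']),o['width'])
im=cv2.cvtColor(d['pixels'],cv2.COLOR_RGB2BGR)[140:340,240:480]; cv2.imwrite('pics/c5.png',cv2.resize(im,(720,600),interpolation=cv2.INTER_CUBIC))
```

```text
[413.02485039 -43.81431579 275.24993347] [  -4.77632707 -315.29089129] 23.780959570876227
```

View pics/c5.png

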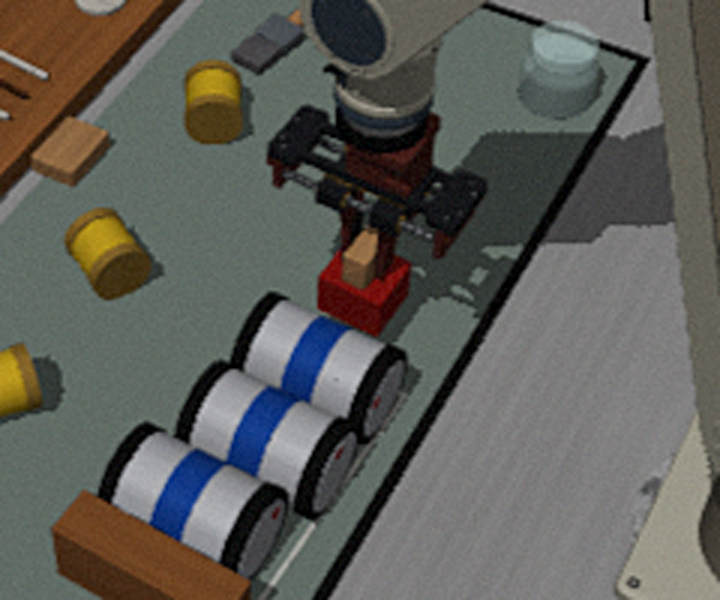

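The chock is held upright behind drum3 (crop: chock (365,285), drum3 (320,360)). I'll lower it, then nudge.

Emit:
step_arm:
  targets:
    - [[0,0,-0.3,0,0,0,0],[0,0,-0.3,0,0,0,0],[0,0,-0.14,0,0,0,0],[0,0,-0.04,0,0,0,0],[0,0,-0.02,0,0,0,0]]

```text
t: 16.08
ee_pos: [413.0, -43.3, 235.3]
orientation: [2.268, 2.173, 0.0]
ft_force: [-0.7, -2.7, -1.3]
width: 23.6
grasp_force: 30.0
```

Emit:
step_arm:
  targets:
    - [[0.003,0.06,0,0,0,0,0],[0.003,0.06,0,0,0,0,0],[0.002,0.04,0,0,0,0,0],[0.002,0.04,0,0,0,0,0],[0,0,0,0,0,0,0]]

```text
t: 16.7
ee_pos: [413.4, -33.0, 235.3]
orientation: [2.268, 2.174, 0.001]
ft_force: [0.0, 0.6, -4.8]
width: 23.8
grasp_force: 30.0
```

Emit:
step_arm:
  targets:
    - [[0.001,0.03,0,0,0,0,0],[0.001,0.03,0,0,0,0,0],[0.001,0.03,0,0,0,0,0],[0,0,0,0,0,0,0],[0,0,0,0,0,0,0]]

```text
t: 17.32
ee_pos: [413.7, -28.6, 235.3]
orientation: [2.268, 2.173, 0.001]
ft_force: [-0.8, -2.1, 0.9]
width: 23.5
grasp_force: 30.0
```

Emit:
step_arm:
  targets:
    - [[0.001,0.03,0,0,0,0,0],[0.001,0.02,0,0,0,0,0],[0,0,0,0,0,0,0],[0,0,0,0,0,0,0],[0,0,0,0,0,0,0]]

```text
t: 17.95
ee_pos: [413.7, -26.3, 235.4]
orientation: [2.267, 2.174, 0.0]
ft_force: [0.3, -6.2, 2.5]
width: 23.6
grasp_force: 30.0
```

Emit:
step_arm:
  targets:
    - [[0.001,0.02,0,0,0,0,0],[0,0.01,0,0,0,0,0],[0,0,0,0,0,0,0],[0,0,0,0,0,0,0],[0,0,0,0,0,0,0]]

```text
t: 18.58
ee_pos: [413.8, -25.5, 235.5]
orientation: [2.265, 2.175, -0.001]
ft_force: [-1.9, -14.3, 3.6]
width: 24.0
grasp_force: 30.0
```

Contact confirmed. Release and rise, then move out to inspect.

Emit:
step_arm:
  targets:
    - [[0,0,0,0,0,0,0.8],[0,0,0,0,0,0,1],[0,0,0,0,0,0,1],[0,0,0.1,0,0,0,1],[0,0,0.3,0,0,0,1]]

```text
t: 19.2
ee_pos: [413.3, -24.5, 255.2]
orientation: [-2.267, -2.173, 0.002]
ft_force: [0.2, -0.3, -0.5]
width: 70.1
grasp_force: 0.0
```

Emit:
step_arm:
  targets:
    - [[0,0,0.8,0,0,0,1],[0,0,0.8,0,0,0,1],[0.4,0,0.8,0,0,-1,1],[0.8,-0.2,0.3,0,0,-1,1],[0.8,-0.2,0,0,0,-1,1]]

```text
t: 19.82
ee_pos: [514.9, -44.7, 392.5]
orientation: [2.483, 1.921, 0.005]
ft_force: [0.1, 0.4, -0.5]
width: 87.7
grasp_force: 0.0
```

Emit:
step_arm:
  targets:
    - [[0.8,0,0,0,0,-1,1],[0.5,0,0,0,0,-1,1],[0.3,0,0,0,0,-1,1],[0,0,0,0,0,-1,1],[0,0,0,0,0,0,1]]

```text
t: 20.45
ee_pos: [593.5, -44.5, 390.2]
orientation: [-2.726, -1.561, 0.001]
ft_force: [0.6, -0.2, 0.5]
width: 87.6
grasp_force: 0.0
```

Run:
```python
from h import *
o=readout.get_obs(); print(o['ee_pos'],o['width'])
w=snap('wrist','w6'); t=snap('top','t6'); s=snap('side','s6'); b=lambda d:cv2.cvtColor(d['pixels'],cv2.COLOR_RGB2BGR)
print(w['intrinsics'],np.round(w['extrinsics'],3))
cv2.imwrite('pics/c6.png',np.vstack([cv2.resize(b(w),(400,300)),np.zeros((0,400,3),np.uint8)]) if 0 else np.vstack([np.hstack([cv2.resize(b(w),(400,300)),cv2.resize(b(t)[120:330,140:420],(400,300))]),np.hstack([cv2.resize(b(s)[120:360,200:520],(400,300))]*1+[np.zeros((300,400,3),np.uint8)])]))
```

```text
[593.48019242 -44.46975591 390.1651311 ] 87.63721276177526
[[371.64829954   0.         322.15276123]
 [  0.         371.64829954 235.58632178]
 [  0.           0.           1.        ]] [[ 8.63000e-01 -5.06000e-01 -2.00000e-03 -5.34252e+02]
 [-4.88000e-01 -8.34000e-01  2.57000e-01  2.25062e+02]
 [-1.32000e-01 -2.21000e-01 -9.66000e-01  4.43877e+02]
 [ 0.00000e+00  0.00000e+00  0.00000e+00  1.00000e+00]]
```

View pics/c6.png

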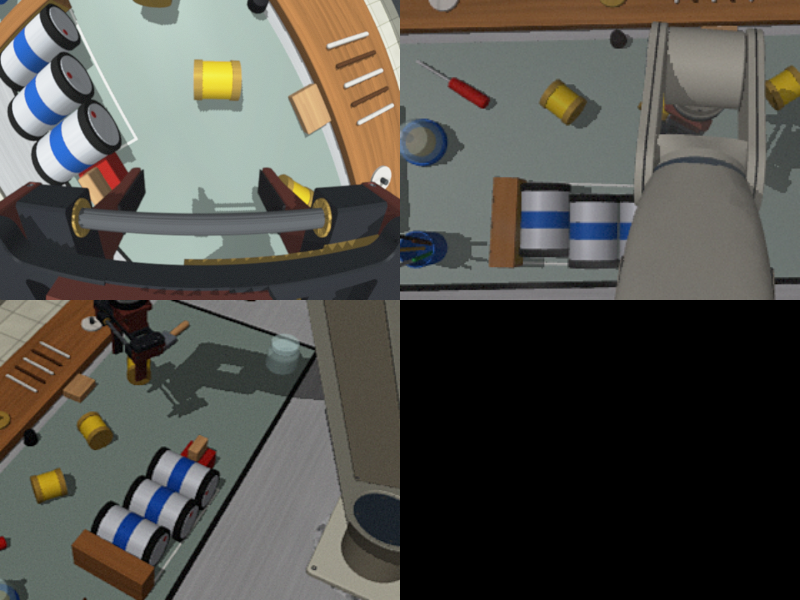

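All drums are in place and the chock (top-view position behind the third, seen red in side and wrist views) is snug. In the wrist view the middle tin (217,80 in the thumbnail) lies parallel to the closing line.

```bash
cat >> h.py <<'E'
def fcast(d,uv,z):
    K,E=np.array(d['intrinsics']),np.array(d['extrinsics']); R,t=E[:3,:3],E[:3,3]
    m=(np.atleast_2d(np.array(uv,float))-K[:2,2])/K[0,0]; th=np.linalg.norm(m,axis=1); 
    r=np.c_[m*(np.sin(th)/np.maximum(th,1e-9))[:,None],np.cos(th)]@R; c=-R.T@t
    return c+r*((z-c[2])/r[:,2])[:,None]
def wtins(d,vmax=330):
    hsv=cv2.cvtColor(d['pixels'],cv2.COLOR_RGB2HSV)
    m=cv2.inRange(hsv,(15,90,60),(35,255,255)); m[vmax:]=0
    for c in cv2.findContours(m,0,1)[0]:
        if cv2.contourArea(c)<1200: continue
        M=cv2.moments(c); q=(M['m10']/M['m00'],M['m01']/M['m00'])
        P=fcast(d,c[:,0,:],30)[:,:2].astype(np.float32); R=cv2.minAreaRect(P); B=cv2.boxPoints(R); e=[B[1]-B[0],B[2]-B[1]]
        if R[0][0]>740 : continue
        print('tin px',np.round(q),'ctr',np.round(fcast(d,q,30)[0,:2],1),'rect',np.round(R[0],1),[(round(float(np.hypot(*v)),1),round(float(np.degrees(np.arctan2(v[1],v[0]))),1)) for v in e])
E
python3 - <<'E'
from h import *
wtins(load('w6'))
E
```

```text
tin px [152. 297.] ctr [389.3 -27.9] rect [387.2 -29.7] [(55.5, -89.2), (51.9, 0.8)]
tin px [347. 128.] ctr [653.5  13.3] rect [653.9  13.1] [(68.5, -30.4), (58.4, 59.6)]
tin px [37. 30.] ctr [425.  312.6] rect [439.2 310.4] [(181.9, -15.8), (76.4, 74.2)]
```

Emit:
step_arm:
  targets:
    - [[0.3,0.288,0,0,0,0,1],[0.3,0.288,0,0,0,0,1],[0.3,0.288,-0.2,0,0,0,1],[0.3,0.288,-0.4,0,0,0,1],[0,0,-0.4,0,0,0,1]]

```text
t: 21.22
ee_pos: [654.6, 14.6, 338.6]
orientation: [-2.725, -1.563, -0.0]
ft_force: [0.5, -0.4, -0.9]
width: 87.7
grasp_force: 0.0
```

Emit:
step_arm:
  targets:
    - [[0,0,-0.7,0,0,0,1],[0,0,-0.8,0,0,0,1],[0,0,-0.8,0,0,0,1],[0,0,-0.4,0,0,0,1],[0,0,-0.2,0,0,0,1]]

```text
t: 21.85
ee_pos: [653.2, 12.9, 193.9]
orientation: [-2.726, -1.56, 0.002]
ft_force: [-0.0, 0.3, 0.6]
width: 87.7
grasp_force: 0.0
```

Emit:
step_arm:
  targets:
    - [[0,0,0,0,0,0,0],[0,0,0,0,0,0,0],[0,0,0,0,0,0,0],[0,0,0,0,0,0,0],[0,0,0,0,0,0,0]]

```text
t: 22.48
ee_pos: [654.0, 13.0, 196.5]
orientation: [2.726, 1.56, 0.002]
ft_force: [-0.8, 0.2, 6.6]
width: 64.0
grasp_force: 30.0
```

Emit:
step_arm:
  targets:
    - [[0,0,0.4,0,0,0,0],[0,0,0.8,0,0,0,0],[0,0,0.8,0,0,0,0],[0,0,0.7,0,0,0,0],[-0.3,0.1,0,0,0,1,0]]

```text
t: 23.1
ee_pos: [640.1, 17.8, 335.1]
orientation: [2.666, 1.654, 0.011]
ft_force: [-0.6, 0.6, -1.1]
width: 63.7
grasp_force: 30.0
```

Emit:
step_arm:
  targets:
    - [[-0.7,0.23,0,0,0,1,0],[-0.9,0.28,0,0,0,1,0],[-0.9,0.3,0,0,0,1,0],[-0.9,0.3,0,0,0,1,0],[-0.6,0.2,0,0,0,1,0]]

```text
t: 23.72
ee_pos: [436.5, 83.8, 331.1]
orientation: [2.34, 2.096, 0.0]
ft_force: [0.8, 0.2, -0.6]
width: 63.8
grasp_force: 30.0
```

Emit:
step_arm:
  targets:
    - [[-0.4,0.14,0,0,0,1,0],[-0.1,0.03,0,0,0,0,0],[0,0,0,0,0,0,0],[0,0,0,0,0,0,0],[0,0,0,0,0,0,0]]

```text
t: 24.35
ee_pos: [414.2, 91.8, 330.2]
orientation: [2.269, 2.172, 0.0]
ft_force: [0.3, 0.2, -1.6]
width: 63.7
grasp_force: 30.0
```

Emit:
step_arm:
  targets:
    - [[0,0,-0.4,0,0,0,0],[0,0,-0.4,0,0,0,0],[0,0,-0.2,0,0,0,0],[0,0,-0.12,0,0,0,0],[0,0,0,0,0,0,0]]

```text
t: 24.98
ee_pos: [413.7, 91.9, 274.1]
orientation: [-2.268, -2.173, 0.001]
ft_force: [0.5, 0.5, -1.2]
width: 63.7
grasp_force: 30.0
```

Emit:
step_arm:
  targets:
    - [[0,0,-0.04,0,0,0,0],[0,0,-0.04,0,0,0,0],[0,0,0,0,0,0,0],[0,0,0,0,0,0,0],[0,0,0,0,0,0,0]]

```text
t: 25.6
ee_pos: [413.6, 92.0, 270.3]
orientation: [2.268, 2.174, 0.0]
ft_force: [0.4, 0.4, -0.3]
width: 63.9
grasp_force: 30.0
```

Emit:
step_arm:
  targets:
    - [[0,0,-0.03,0,0,0,0],[0,0,-0.02,0,0,0,0],[0,0,0,0,0,0,0],[0,0,0,0,0,0,0],[0,0,0,0,0,0,0]]

```text
t: 26.22
ee_pos: [413.8, 92.5, 269.1]
orientation: [2.268, 2.173, 0.003]
ft_force: [-6.8, 4.9, 21.5]
width: 63.8
grasp_force: 30.0
```

Seated. Ease off, open gently, rise.

Emit:
step_arm:
  targets:
    - [[0,0,0.025,0,0,0,0],[0,0,0,0,0,0,0],[0,0,0,0,0,0,0.85],[0,0,0,0,0,0,0.9],[0,0,0,0,0,0,1]]

```text
t: 26.85
ee_pos: [413.5, 91.9, 268.7]
orientation: [-2.268, -2.173, 0.001]
ft_force: [0.4, -0.7, -0.3]
width: 85.6
grasp_force: 0.0
```

Emit:
step_arm:
  targets:
    - [[0,0,0.1,0,0,0,1],[0,0,0.4,0,0,0,1],[0,0,0.8,0,0,0,1],[0,0,0.8,0,0,1,1],[0.5,0.1,0.3,0,0,1,1]]

```text
t: 27.48
ee_pos: [438.1, 96.9, 391.4]
orientation: [2.107, 2.328, 0.003]
ft_force: [-0.0, 0.5, -0.6]
width: 88.1
grasp_force: 0.0
```

Emit:
step_arm:
  targets:
    - [[0.8,0.1,0,0,0,1,1],[0.8,0.1,0,0,0,1,1],[0.8,0.1,0,0,0,1,1],[0.5,0,0,0,0,1,1],[0.2,0,0,0,0,1,1]]

```text
t: 28.1
ee_pos: [594.8, 111.9, 388.9]
orientation: [1.672, 2.659, 0.0]
ft_force: [0.3, -0.1, -0.2]
width: 87.9
grasp_force: 0.0
```

Emit:
step_arm:
  targets:
    - [[0,0,0,0,0,1,1],[0,0,0,0,0,1,1],[0,0,0,0,0,1,1],[0,0,0,0,0,1,1],[0,0,0,0,0,0,1]]

```text
t: 28.72
ee_pos: [593.5, 111.9, 389.1]
orientation: [-1.29, -2.865, 0.0]
ft_force: [-0.3, 0.2, -0.6]
width: 87.8
grasp_force: 0.0
```

Run:
```python
from h import *
o=readout.get_obs(); print(o['ee_pos'],o['orientation'])
w=snap('wrist','w7'); t=snap('top','t7'); s=snap('side','s7'); b=lambda d:cv2.cvtColor(d['pixels'],cv2.COLOR_RGB2BGR)
wtins(w)
cv2.imwrite('pics/c7.png',np.vstack([np.hstack([cv2.resize(b(w),(400,300)),cv2.resize(b(t)[120:330,140:420],(400,300))]),np.hstack([cv2.resize(b(s)[120:360,200:520],(400,300)),np.zeros((300,400,3),np.uint8)])]))
```

```text
[593.48690864 111.89155909 389.05600465] [-1.28975050e+00 -2.86450236e+00  2.48501208e-04]
tin px [ 88. 207.] ctr [398.4 -46.1] rect [397.8 -48.2] [(38.0, -2.3), (75.2, 87.7)]
tin px [429. 192.] ctr [653.9 195.9] rect [655.5 197.2] [(59.1, -38.8), (78.9, 51.2)]
tin px [131. 102.] ctr [375.8  74. ] rect [370.9  73. ] [(118.8, -1.6), (77.7, 88.4)]
```

View pics/c7.png

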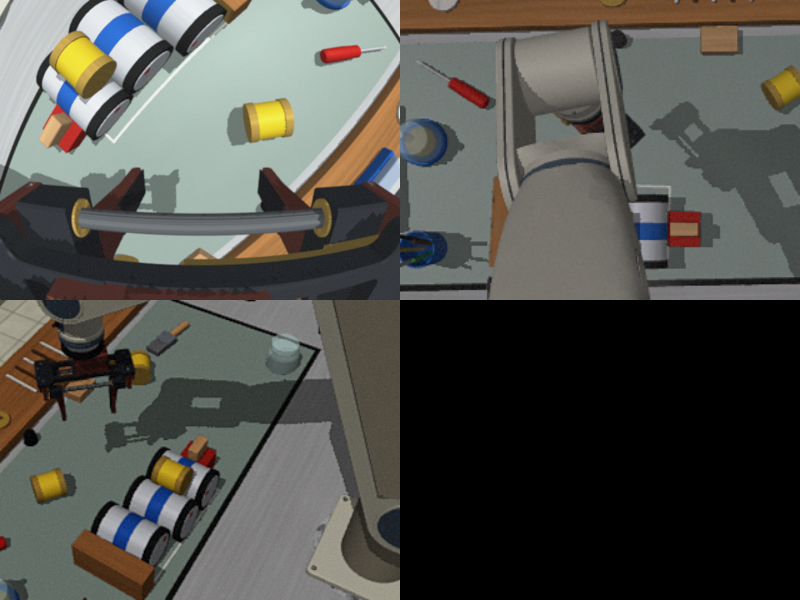

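The first tin sits in valley 2–3 (side thumbnail (170,475)), and the chock is against drum3. Next is the left tin at (655,196.5), axis 51°.

Emit:
step_arm:
  targets:
    - [[0.3,0.42,0,0,0,0.6,1],[0.3,0.42,0,0,0,0.6,1],[0.3,0.42,-0.2,0,0,0.6,1],[0.33,0.43,-0.4,0,0,0.6,1],[0,0,-0.4,0,0,0,1]]

```text
t: 29.5
ee_pos: [655.6, 197.6, 338.2]
orientation: [1.043, 2.962, 0.001]
ft_force: [0.2, -0.6, 0.1]
width: 87.9
grasp_force: 0.0
```

Emit:
step_arm:
  targets:
    - [[0,0,-0.7,0,0,0,1],[0,0,-0.8,0,0,0,1],[0,0,-0.8,0,0,0,1],[0,0,-0.4,0,0,0,1],[0,0,-0.18,0,0,0,1]]

```text
t: 30.12
ee_pos: [654.7, 196.0, 193.9]
orientation: [-1.045, -2.961, 0.001]
ft_force: [-0.4, 0.4, -0.3]
width: 87.9
grasp_force: 0.0
```

Emit:
step_arm:
  targets:
    - [[0,0,0,0,0,0,0],[0,0,0,0,0,0,0],[0,0,0,0,0,0,0],[0,0,0,0,0,0,0],[0,0,0,0,0,0,0]]

```text
t: 30.75
ee_pos: [655.5, 196.5, 196.3]
orientation: [1.044, 2.962, 0.001]
ft_force: [-0.4, 0.1, 5.6]
width: 63.7
grasp_force: 30.0
```

Emit:
step_arm:
  targets:
    - [[0,0,0.4,0,0,0,0],[0,0,0.8,0,0,-1,0],[0,0,0.8,0,0,-1,0],[0,0,0.7,0,0,-1,0],[-0.3,-0.02,0,0,0,-1,0]]

```text
t: 31.38
ee_pos: [641.5, 195.8, 335.0]
orientation: [1.448, 2.781, 0.009]
ft_force: [-0.3, 0.7, -1.7]
width: 63.9
grasp_force: 30.0
```

Emit:
step_arm:
  targets:
    - [[-0.6,-0.04,0,0,0,-1,0],[-0.8,-0.05,0,0,0,-1,0],[-0.8,-0.05,0,0,0,-1,0],[-0.7,-0.05,0,0,0,-1,0],[-0.6,-0.04,0,0,0,-1,0]]

```text
t: 32.0
ee_pos: [463.7, 183.9, 331.0]
orientation: [1.911, 2.493, 0.002]
ft_force: [-0.2, 0.1, -1.6]
width: 63.7
grasp_force: 30.0
```

Emit:
step_arm:
  targets:
    - [[-0.4,-0.03,0,0,0,-1,0],[-0.3,-0.02,0,0,0,-1,0],[-0.08,0,0,0,0,-1,0],[0,0,0,0,0,-1,0],[0,0,0,0,0,-0.4,0]]

```text
t: 32.62
ee_pos: [426.1, 181.5, 330.9]
orientation: [2.269, 2.172, 0.002]
ft_force: [-0.2, 0.0, -1.9]
width: 64.2
grasp_force: 30.0
```

Emit:
step_arm:
  targets:
    - [[0,0,-0.4,0,0,0,0],[0,0,-0.4,0,0,0,0],[0,0,-0.2,0,0,0,0],[0,0,-0.1,0,0,0,0],[0,0,0,0,0,0,0]]

```text
t: 33.25
ee_pos: [426.2, 181.5, 275.1]
orientation: [2.268, 2.174, 0.0]
ft_force: [0.6, 0.5, -0.9]
width: 63.9
grasp_force: 30.0
```

Emit:
step_arm:
  targets:
    - [[0,0,-0.05,0,0,0,0],[0,0,-0.04,0,0,0,0],[0,0,-0.03,0,0,0,0],[0,0,0,0,0,0,0],[0,0,0,0,0,0,0]]

```text
t: 33.88
ee_pos: [426.2, 181.4, 269.8]
orientation: [2.268, 2.174, 0.0]
ft_force: [-2.4, -2.4, 11.7]
width: 64.0
grasp_force: 30.0
```

Emit:
step_arm:
  targets:
    - [[0,0,0.01,0,0,0,0],[0,0,0,0,0,0,0.85],[0,0,0,0,0,0,0.9],[0,0,0,0,0,0,1],[0,0,0.1,0,0,0,1]]

```text
t: 34.5
ee_pos: [426.0, 181.4, 274.3]
orientation: [-2.268, -2.173, 0.001]
ft_force: [-0.3, 0.2, 0.8]
width: 88.0
grasp_force: 0.0
```

Emit:
step_arm:
  targets:
    - [[0,0,0.5,0,0,0,1],[0,0,0.8,0,0,0,1],[0,0,0.8,0,0,-1,1],[0.4,-0.5,0.2,0,0,-1,1],[0.5,-0.8,0,0,0,-1,1]]

```text
t: 35.12
ee_pos: [471.6, 116.5, 391.3]
orientation: [2.482, 1.924, 0.005]
ft_force: [0.3, 0.7, -0.3]
width: 87.9
grasp_force: 0.0
```

Emit:
step_arm:
  targets:
    - [[0.5,-0.9,0,0,0,-1,1],[0.5,-0.9,0,0,0,-1,1],[0.5,-0.9,0,0,0,-1,1],[0.5,-0.9,0,0,0,-1,1],[0.5,-0.9,0,0,0,-1,1]]

```text
t: 35.75
ee_pos: [596.7, -110.2, 389.7]
orientation: [2.781, 1.461, 0.0]
ft_force: [-0.4, 0.5, 0.3]
width: 87.6
grasp_force: 0.0
```

Emit:
step_arm:
  targets:
    - [[0.1,-0.6,0,0,0,-1,1],[0,-0.4,0,0,0,-1,1],[0,0,0,0,0,-1,1],[0,0,0,0,0,-1,1],[0,0,0,0,0,0,1]]

```text
t: 36.38
ee_pos: [601.0, -158.6, 389.6]
orientation: [-2.956, -1.064, 0.0]
ft_force: [0.2, 0.4, -0.5]
width: 87.8
grasp_force: 0.0
```

Run:
```python
from h import *
o=readout.get_obs(); print(o['ee_pos'],o['orientation'])
w=snap('wrist','w8'); t=snap('top','t8'); s=snap('side','s8'); b=lambda d:cv2.cvtColor(d['pixels'],cv2.COLOR_RGB2BGR)
wtins(w); stripes(t)
hsv=cv2.cvtColor(t['pixels'],cv2.COLOR_RGB2HSV); m=cv2.inRange(hsv,(18,110,60),(35,255,255)); k=m*0; k[235:315,220:330]=m[235:315,220:330]
for c in cv2.findContours(k,0,1)[0]:
    if cv2.contourArea(c)>100: r=cv2.minAreaRect(c); P=cast(t,r[0],102); print('placed',np.round(r[0],1),P[0,:2],tostop(P[0]),r[1:])
cv2.imwrite('pics/c8.png',np.vstack([np.hstack([cv2.resize(b(w),(400,300)),cv2.resize(b(t)[120:330,180:460],(400,300))]),np.hstack([cv2.resize(b(s)[120:360,200:520],(400,300)),np.zeros((300,400,3),np.uint8)])]))
```

```text
[ 600.99265065 -158.61206322  389.56009163] [-2.95589820e+00 -1.06375373e+00  1.66597499e-04]
tin px [101. 279.] ctr [387.5 -12.6] rect [384.4 -13.2] [(53.8, -2.1), (62.5, 87.9)]
tin px [ 15. 215.] ctr [365.4 134.7] rect [355.8 125. ] [(74.8, -65.3), (117.8, 24.7)]
tin px [419. 199.] ctr [ 671.4 -218.9] rect [ 672.3 -220.7] [(80.1, -59.3), (59.3, 30.7)]
drum px [314.  281.5] world [412.   37.4] stop [  -9.2 -234.2]
drum px [272.  281.5] world [414.2 145.8] stop [ -11.6 -125.7]
drum px [233.5 273.5] world [436.1 245.4] stop [  6.2 -25.3]
placed [290.5 281. ] [414.59247238  92.73564569] [  -8.92819906 -178.79506213] ((26.0, 23.0), 90.0)
placed [254.5 276.5] [427.4867132  181.18012681] [  0.25106086 -89.88820709] ((25.0, 23.0), 90.0)
```

View pics/c8.png

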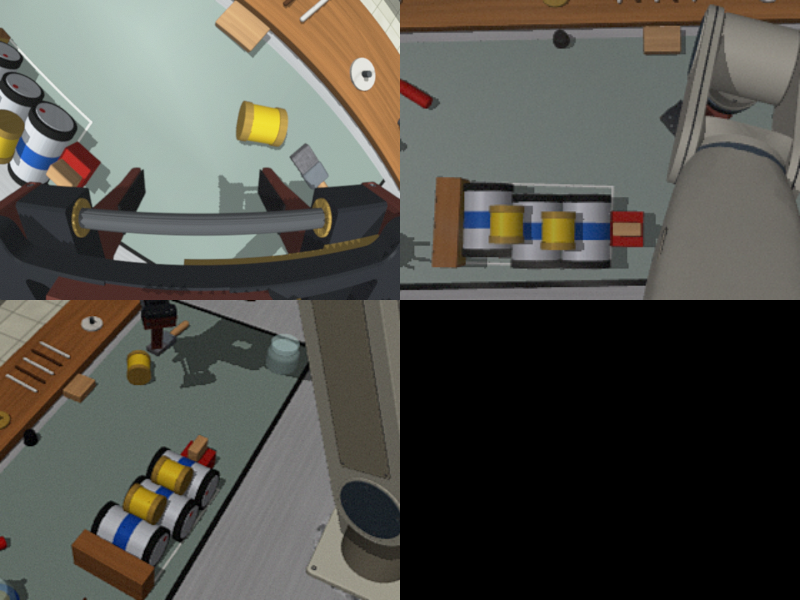

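Both tins sit correctly: V23 at (414.6,92.7) and V12 at (427.5,181.2). The third tin is at (672,−220), axis −59°.

Emit:
step_arm:
  targets:
    - [[0.35,-0.3,0,0,0,-0.57,1],[0.35,-0.3,0,0,0,-0.57,1],[0.35,-0.31,-0.2,0,0,-0.57,1],[0.37,-0.32,-0.4,0,0,-0.57,1],[0,0,-0.4,0,0,0,1]]

```text
t: 37.15
ee_pos: [672.7, -220.7, 338.6]
orientation: [3.031, 0.825, 0.001]
ft_force: [-0.4, 0.5, 0.4]
width: 87.9
grasp_force: 0.0
```

Emit:
step_arm:
  targets:
    - [[0,0,-0.7,0,0,0,1],[0,0,-0.8,0,0,0,1],[0,0,-0.8,0,0,0,1],[0,0,-0.4,0,0,0,1],[0,0,-0.18,0,0,0,1]]

```text
t: 37.78
ee_pos: [671.6, -219.6, 194.4]
orientation: [-3.03, -0.826, 0.002]
ft_force: [0.1, -0.3, 1.2]
width: 88.0
grasp_force: 0.0
```

Emit:
step_arm:
  targets:
    - [[0,0,0,0,0,0,0],[0,0,0,0,0,0,0],[0,0,0,0,0,0,0],[0,0,0,0,0,0,0],[0,0,0,0,0,0,0]]

```text
t: 38.4
ee_pos: [672.5, -220.1, 196.9]
orientation: [3.031, 0.824, 0.002]
ft_force: [-1.7, 1.3, 6.9]
width: 63.4
grasp_force: 30.0
```

Emit:
step_arm:
  targets:
    - [[0,0,0.4,0,0,0,0],[0,0,0.9,0,0,1,0],[0,0,0.9,0,0,1,0],[0,0,0.9,0,0,1,0],[-0.3,0.4,0.38,0,0,1,0]]

```text
t: 39.02
ee_pos: [657.9, -201.0, 374.2]
orientation: [2.882, 1.238, 0.008]
ft_force: [-0.1, -0.2, -2.1]
width: 63.7
grasp_force: 30.0
```

Emit:
step_arm:
  targets:
    - [[-0.5,0.7,0,0,0,1,0],[-0.6,0.8,0,0,0,1,0],[-0.6,0.8,0,0,0,1,0],[-0.6,0.8,0,0,0,1,0],[-0.6,0.8,0,0,0,1,0]]

```text
t: 39.65
ee_pos: [510.9, -4.0, 370.6]
orientation: [2.626, 1.723, 0.002]
ft_force: [0.5, 0.9, -1.6]
width: 63.9
grasp_force: 30.0
```

Emit:
step_arm:
  targets:
    - [[-0.6,0.8,0,0,0,1,0],[-0.5,0.8,0,0,0,1,0],[-0.4,0.7,0,0,0,1,0],[-0.3,0.4,0,0,0,1,0],[-0.06,0.14,0,0,0,1,0]]

```text
t: 40.28
ee_pos: [418.0, 137.9, 370.5]
orientation: [2.285, 2.156, 0.002]
ft_force: [0.0, -0.2, -1.9]
width: 63.8
grasp_force: 30.0
```

Emit:
step_arm:
  targets:
    - [[0,0,0,0,0,0.28,0],[0,0,0,0,0,0,0],[0,0,-0.3,0,0,0,0],[0,0,-0.3,0,0,0,0],[0,0,-0.3,0,0,0,0]]

```text
t: 40.9
ee_pos: [418.9, 136.7, 322.9]
orientation: [-2.269, -2.172, 0.002]
ft_force: [-0.3, 0.1, -1.2]
width: 63.7
grasp_force: 30.0
```

Emit:
step_arm:
  targets:
    - [[0,0,-0.15,0,0,0,0],[0,0,-0.1,0,0,0,0],[0,0,0,0,0,0,0],[0,0,0,0,0,0,0],[0,0,0,0,0,0,0]]

```text
t: 41.52
ee_pos: [419.2, 137.0, 312.3]
orientation: [2.268, 2.173, 0.001]
ft_force: [0.5, 0.5, -1.3]
width: 64.1
grasp_force: 30.0
```

Emit:
step_arm:
  targets:
    - [[0,0,-0.03,0,0,0,0],[0,0,-0.03,0,0,0,0],[0,0,0,0,0,0,0],[0,0,0,0,0,0,0],[0,0,0,0,0,0,0]]

```text
t: 42.15
ee_pos: [419.6, 137.4, 309.9]
orientation: [2.268, 2.173, 0.004]
ft_force: [-1.4, 3.2, 9.3]
width: 64.2
grasp_force: 30.0
```

Contact at the expected height. Release and withdraw.

Emit:
step_arm:
  targets:
    - [[0,0,0.006,0,0,0,0],[0,0,0,0,0,0,0.85],[0,0,0,0,0,0,0.9],[0,0,0,0,0,0,1],[0,0,0,0,0,0,1]]

```text
t: 42.78
ee_pos: [419.1, 136.9, 309.1]
orientation: [-2.268, -2.173, 0.0]
ft_force: [-0.3, 0.7, 0.5]
width: 87.4
grasp_force: 0.0
```

Emit:
step_arm:
  targets:
    - [[0,0,0.1,0,0,0,1],[0,0,0.4,0,0,0,1],[0,0,0.8,0,0,0,1],[0,0,0.8,0,0,0,1],[0.3,-0.5,0,0,0,0,1]]

```text
t: 43.4
ee_pos: [434.6, 112.6, 417.6]
orientation: [2.264, 2.174, 0.009]
ft_force: [0.8, -0.4, -1.0]
width: 88.1
grasp_force: 0.0
```

Emit:
step_arm:
  targets:
    - [[0.4,-0.8,0,0,0,0,1],[0.4,-0.9,0,0,0,0,1],[0.4,-0.9,0,0,0,0,1],[0.4,-0.9,0,0,0,0,1],[0.2,-0.5,0,0,0,0,1]]

```text
t: 44.02
ee_pos: [524.7, -90.2, 414.6]
orientation: [2.27, 2.171, 0.0]
ft_force: [-0.4, 0.5, -0.5]
width: 87.8
grasp_force: 0.0
```

Emit:
step_arm:
  targets:
    - [[0,-0.8,0,0,0,0,1],[0,-0.8,0,0,0,0,1],[0,-0.4,0,0,0,0,1],[0,0,0,0,0,0,1],[0,0,0,0,0,0,1]]

```text
t: 44.65
ee_pos: [524.0, -187.1, 414.2]
orientation: [-2.267, -2.174, -0.0]
ft_force: [0.1, 0.5, 0.5]
width: 87.5
grasp_force: 0.0
```

Run:
```python
from h import *
t=snap('top','t9'); s=snap('side','s9'); b=lambda d:cv2.cvtColor(d['pixels'],cv2.COLOR_RGB2BGR)
hsv=cv2.cvtColor(t['pixels'],cv2.COLOR_RGB2HSV); m=cv2.inRange(hsv,(18,110,60),(35,255,255)); k=m*0; k[235:315,220:330]=m[235:315,220:330]
for c in cv2.findContours(k,0,1)[0]:
    if cv2.contourArea(c)>100: r=cv2.minAreaRect(c); print(np.round(r[0],1),r[1:])
print('expected top px',proj(t,[419.4,136.5,142]),'x at edge',readout.get_obs()['ee_pos'])
cv2.imwrite('pics/c9.png',np.hstack([cv2.resize(b(t)[200:330,180:360],(400,289),interpolation=cv2.INTER_CUBIC),cv2.resize(b(s)[215:345,250:430],(400,289),interpolation=cv2.INTER_CUBIC)]))
```

```text
[272.4 279.1] ((61.29269790649414, 28.247150421142578), 5.19442892074585)
expected top px [[270.44674319 279.55457596]] x at edge [ 524.09101914 -186.89519481  414.26897346]
```

View pics/c9.png

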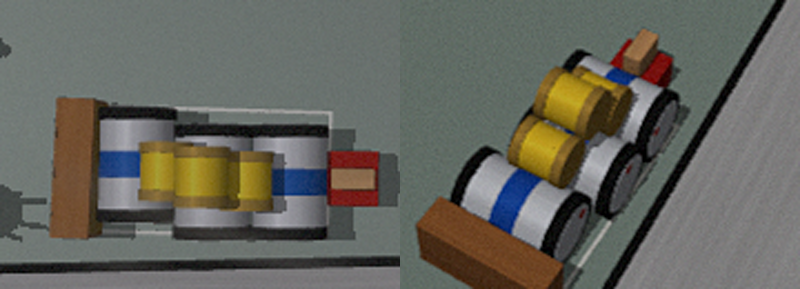

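The pyramid is complete: drums together, chock snug (350,180), two tins in the valleys and the third saddled on top (205,177). Handing in.

```bash
python3 -c "
from h import *
print(ctrl.close_job())"
```

```text
the job is handed in; nothing more can be done
None
```

I handed the job in at about 45 s. The last pictures show the three canisters side by side at the stop, the chock snug against the third, two tins in the valleys and the third tin on top; no verdict came back.

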